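Fit the washed plunger, then draw the priming syringe to its mark and hold

ROBOT

A 7-joint arm with a two-finger parallel gripper is mounted at the origin on the work surface. World frame = base frame: x ahead of the robot, y to its left, z up, the work surface at z = 0. Lengths are in mm, angles in rad, forces in N, time in s.
With the tool pointing down it reaches from about 400 to 925 mm from the base axis. Payload 4.1 kg.
Tool frame: the origin (TCP) lies between the finger pads; the fingertips stand 22 mm ahead of it and the grasp point (between the pads) lies 3 mm ahead of it (tip_extent is the distance from the TCP to the fingertips, in mm); z points along the fingers, x is the direction in which the jaws open and shut, and the axes are right-handed (so a half turn about z gives the same grasp; the last joint's range is limited). The gripper opens to 85 mm and grips with 20 to 120 N. Pads are 22 mm wide; open, the fingers measure 114 mm over their backs; the gripper's body (76 mm by 85 mm) begins 54 mm behind the grasp point. The pads swing forward as they close: fully open they stand 13 mm farther back than shut.
Start: joints at [1.042, 0.398, 0.045, 1.537, -0.019, 1.207, -0.051], TCP at [270.887, -590.898, 253.347] pointing down, gripper open.
Joint ranges: [-2.82, 2.82], [-0.49, 2.23], [-1.37, 1.46], [0, 2.46], [-1.36, 4.5], [0.23, 2], [-2.94, 2.94]. Speed limits (rad/s): [2.57, 2.57, 3.14, 3.14, 3.14, 3.14, 3.14].

INTERFACE

Orientations are given as a unit quaternion [w, x, y, z].
In Python, from cell import * gives the robot as it stands. The module is installed in compiled form; this text tells all that it offers.
- The arm moves only by the tool step_arm, never from a script. Its argument "motion" is a list of rows, each an object with "linear": the shift along the world's x, y, z in m, a list of three; "delta_rot": the turn, a rotation vector about the world's x, y, z in rad, a list of three; "gripper": the gripper's target within -1 to 1 (fully open at 1, half-way at 0, shut at -1). In form: [{"linear": [x, y, z], "delta_rot": [ax, ay, az], "gripper": gripper}, ...]. A call has 1 to 8 rows; each row is the pose to reach, as a shift and turn from the pose commanded when the call began; what a row does not reach only later rows make up. A row lasts 1/12 s, in which the tool goes at most 41.7 mm and 7.16 degrees, less where a joint would pass 70% of its speed; a pose out of reach is approached as far as the arm can. A call with a gripper value outside its range is refused whole. The fingers move at their own pace and stop on an object; the grip force is fixed at half the most. Time passes only in rows, so rows that repeat a pose let the fingers close. It gives the time, the measured TCP pose, the force and the opening at its end, in the units of the state.
- sense(): the state, without advancing time (a new reading comes with each control period).
- get_image(name): name is "scene" or "top"; returns a dict with "image" (420x560x3 uint8, blue, green, red), "fx", "fy", "cx", "cy" (pixels), "dist" ([k1, k2, p1, p2, k3] as OpenCV has them; the pictures are not rectified), "world_from_camera" (4x4, takes a point from camera to world coordinates). Camera axes: x right, y down, z forward; pixel columns grow to the right and rows downward; lengths in mm; the calibration is good to about 2 mm. A picture is of the moment at which its call begins. There is no depth.
- sign_off(): hands the job in, once; it reports no verdict.
Trained networks look in a picture, given as the dict that the camera call returned (one of the last four; its "shot" number tells which), for a name from the list of things; names that differ only in an ending like _2 or _b are one class to them, and where a whole thing is asked for, a point or a joint stands for the part that bears it (a point fixed in the world has none). Each returns a list of dicts, best first, with "p" (0 to 1); they miss things now and then, are a little off and sometimes report something else, mostly with a low value. They report only what shows in the picture. A call takes as long as a camera call. They do not tell look-alikes from the thing itself.
- search_frame(thing, picture): "position" ([column, row] in pixels, amid what is visible of it).
- silhouettes(thing, picture): "mask" (420x560 bool, what is visible of it) and "position" ([column, row] in pixels, amid what is visible of it).
- mark_of(thing, picture): "position" ([column, row] in pixels: a listed point, or the origin of a listed thing).
The state is a dict: "t": time; "joint_positions": joint angles; "dq": joint speeds; "effort": joint torques, N m; "tool_pos": TCP position; "tool_rot": TCP orientation; "wrist_force": force on the tool from outside, world axes, zero at the start; "moment": the same for the moment, N m; "width": finger opening in mm.
Only numpy, scipy, OpenCV 4.12 (cv2) and the standard library are available. Lean on these libraries where they do the work, as an engineer would, in place of code of your own. Each camera call takes 0.05 s, during which the arm holds its last target.

TASK

Make the priming syringe ready: take the thicker glass plunger out of the white draining rack, slide it into the upright syringe barrel on the stand and ease it fully down to drive the air out, without letting it drop. Then draw it straight back up until its lower end is level with the middle of the black rubber ring on the barrel, and finish while still holding it there, touching nothing but the plunger. Do not let it bind and drag or tip the stand, and leave the rack and the things around in place.

Things in the scene. Friction and masses are not known exactly. Their poses are not given: they have to be found in the camera images.
- stand: Loose syringe stand, 2.2 kg. Origin: on the bench, under the syringe's axis; z up along it. Grey base plate 200 (x) x 130 (y) x 14 mm, its centre 35 mm to -x of the origin; at x = -95 mm a steel rod 12 mm thick, 156 mm high, with a clamp (124 to 148 mm high) that grips the upright, clear glass barrel of the syringe. Nothing on the stand is higher than the barrel's mouth (162 mm).
- barrel_mouth (a point): Centre of the barrel's open top, 162 mm above the bench, 112 mm above the barrel floor, level with the top of the finger flange (53 mm across, 6 mm thick). Barrel fixed to the stand, outside 34.4 mm, bore 28.4 mm; the mouth is bevelled, 34 mm wide at the top, narrowing to the bore 4 mm down.
- barrel_floor (a point): Centre of the flat inner bottom of the barrel, 50 mm above the bench, where the foot rests when the plunger is fully down.
- marker_ring (a point): Centre of the black rubber marker ring (43 mm outside, 6 mm high) pushed tightly round the barrel, on the barrel's axis at the middle of the ring's height, 30 to 62 mm above the barrel floor; the foot must come level with it.
- plunger: The thicker loose frosted-glass plunger, 0.10 to 0.19 kg, upright in one well of the rack. Origin: centre of its flat lower end (foot); z up its axis. From the foot: body 27 mm thick for 118 mm (foot edge bevelled, 3 x 4 mm), neck 19 mm thick to 138 mm, then a round knob 30 mm thick, 16 mm tall; 154 mm in all. 1.4 mm clearance in the bore, light rubbing only: it falls by its own weight if let go.
- plunger_knob (a point): Point on the plunger's axis at the middle of the knob's height, 146 mm above the foot, 8 mm below the plunger's top: the place to grip, from above, at any turn about the axis. With the plunger fully down in the barrel, the knob's underside is 26 mm above the barrel's mouth.
- plunger_foot (a point): Centre of the plunger's flat lower end; seen through the glass once it is in the barrel.
- rack: Loose white draining rack, 0.8 kg: block 165 (x) x 75 (y) x 80 mm; origin at the centre of its underside. Two round wells, 32 mm wide and 70 mm deep, at x = -42.5 and +42.5 mm (85 mm apart along its x), one plunger standing in each; which stands where varies. Grip with the fingers either side of the row (closing along the rack's y) to clear the neighbour.
- slim_plunger: The thinner plunger (belongs to another syringe), in the rack's other well: body 19 mm thick, knob 22 mm thick, 126 mm long; origin at the centre of its foot. To be left alone.
- solvent_bottle: Loose glass bottle with a blue cap, 70 mm in diameter, 142 mm tall; origin at the centre of its underside. To be left alone.
- flask: Loose conical flask, 84 mm across its foot, 143 mm tall; origin at the centre of its underside. To be left alone.
- vial_rack: Loose white block 110 x 60 x 24 mm with ten small capped vials, 40 mm high in all; origin at the centre of its underside. To be left alone.
There are look-alikes about, which are no part of the job. What is shaped like the plunger but brown or turquoise is not meant.

How it is judged (in metres and radians):
On the way:
1. the plunger is fully down in the barrel (foot within 4 mm of the barrel floor) (z of plunger_foot in the frame of barrel_floor between -0.003 and 0.004 m and horizontal distance between plunger_foot and barrel_floor below 0.003 m), for 0.2 s.
At the end, for the whole second after the job is handed in: Plunger gripped, its foot within 5 mm of the ring's mid height, still (<10 mm/s), within 0.04 rad and 3 mm of the barrel's axis, under 12 N between it and the barrel; stand upright (0.03 rad), within 15 mm of its start, not touched by the robot (z of plunger_foot in the frame of marker_ring between -0.005 and 0.005 m and horizontal distance between plunger_foot and marker_ring below 0.003 m and angle between the z axis of plunger and the z axis of stand, either way round below 0.04 rad and linear speed of plunger below 0.01 m/s and contact force between the fingers and plunger above 1 N and contact force between plunger and stand below 12 N and contact force between each of the arm, the fingers and stand below 0.5 N and angle between stand's own z axis and vertical below 0.03 rad and distance of stand from where it was at the start of the episode below 0.015 m); the arm keeps its last pose, push and grip.
It fails at once if the plunger is let fall (faster than 0.4 m/s out of the fingers) (linear speed of plunger above 0.4 m/s and contact force between the fingers and plunger below 0.3 N).
It fails at once if the stand is dragged by more than 20 mm or tipped by more than 0.1 rad (distance of stand from where it was at the start of the episode above 0.02 m or angle between stand's own z axis and vertical above 0.1 rad).
It fails at once if the rack, the other plunger or the glassware around is disturbed (moved by more than 20 mm) (distance of any of rack, slim_plunger, solvent_bottle, flask, vial_rack from where it was at the start of the episode above 0.02 m).
It also fails if it takes over 58 s, if anything falls off the work surface, if the arm or the gripper's body presses on something with over 40 N, if the wrist force passes 120 N, or if a joint passes its speed limit or range.

## Working session

There is one attempt and no reset: what is moved stays moved. The work goes in short steps, Python scripts to look and compute and a tool call to move; the robot and the scene stay as the last step left them, time stands still between calls to the robot, and variables do not carry over. Pictures are saved under pics/ and viewed, and the job is handed in when it is done.

Besides the shell and the picture viewer there is one more tool, called after ">>>" as name([rows], argument=value, ...), one row to a line, values as JSON. step_arm: Moves the arm, as the interface text tells. Its arguments: {"type":"object","properties":{"motion":{"type":"array"}},"required":["motion"]}

```bash
mkdir -p pics; cat > h.py <<'E'
from cell import *
import numpy as np, cv2
def K(p): return np.array([[p["fx"],0,p["cx"]],[0,p["fy"],p["cy"]],[0,0,1.]])
def ray(p,px):
    u=cv2.undistortPoints(np.array([[px]],float),K(p),np.array(p["dist"],float))[0,0]
    T=np.array(p["world_from_camera"]); d=T[:3,:3]@np.array([u[0],u[1],1.]); return T[:3,3],d/np.linalg.norm(d)
def onz(p,px,z):
    o,d=ray(p,px); return o+d*(z-o[2])/d[2]
def proj(p,X):
    T=np.linalg.inv(np.array(p["world_from_camera"])); r=cv2.Rodrigues(T[:3,:3])[0]
    return cv2.projectPoints(np.array([X],float),r,T[:3,3],K(p),np.array(p["dist"],float))[0].reshape(-1,2)
def tri(obs):
    A=np.zeros((3,3));b=np.zeros(3)
    for p,px in obs:
        o,d=ray(p,px);M=np.eye(3)-np.outer(d,d);A+=M;b+=M@o
    X=np.linalg.solve(A,b); return X,[np.linalg.norm((np.eye(3)-np.outer(ray(p,q)[1],ray(p,q)[1]))@(X-p["world_from_camera"][:3,3] if True else 0)) for p,q in obs]
E
python3 - <<'E'
from h import *
s=sense(); print(s["t"],s["tool_pos"],s["tool_rot"],s["width"])
P={n:get_image(n) for n in("scene","top")}
for n,p in P.items():
    cv2.imwrite(f"pics/{n}0.png",p["image"]); print(n,np.round(np.array(p["world_from_camera"])[:3,3]),p["fx"])
    for t in ["barrel_mouth","barrel_floor","marker_ring","plunger_knob","plunger_foot","plunger","slim_plunger","rack","stand","solvent_bottle","flask","vial_rack"]:
        print(n,t,[(round(r["p"],2),np.round(r["position"],1).tolist()) for r in mark_of(t,p)[:4]])
print(sense()["t"])
E
```

```text
0.0 [ 270.63221045 -590.29381662  252.23381617] [-5.05138831e-04  8.41653266e-01 -5.40017344e-01 -8.90839121e-04] 85.84293775314107
scene [1437. -482. 1069.] 521.2859087738163
scene barrel_mouth [(0.57, [219.9, 205.2])]
scene barrel_floor [(0.82, [224.3, 236.7])]
scene marker_ring [(0.53, [221.2, 222.4])]
scene plunger_knob [(0.91, [375.4, 185.6]), (0.88, [356.7, 196.2]), (0.84, [339.5, 169.1]), (0.84, [319.5, 199.0])]
scene plunger_foot [(0.77, [350.7, 235.4]), (0.76, [371.4, 222.1]), (0.58, [317.0, 236.0])]
scene plunger [(0.95, [351.5, 233.8]), (0.7, [316.7, 236.9]), (0.7, [366.2, 222.7])]
scene slim_plunger []
scene rack [(0.92, [330.5, 199.3]), (0.17, [388.0, 171.8])]
scene stand [(0.9, [226.1, 249.6])]
scene solvent_bottle [(0.79, [98.8, 279.3])]
scene flask [(0.85, [387.5, 172.1])]
scene vial_rack [(0.83, [308.4, 275.6])]
top [ 4.760e+02 -1.000e+00  1.536e+03] 454.877082654672
top barrel_mouth [(0.94, [323.9, 219.8])]
top barrel_floor [(0.6, [321.2, 223.0])]
top marker_ring []
top plunger_knob [(0.64, [216.2, 178.6]), (0.63, [212.1, 210.2]), (0.49, [247.3, 194.3]), (0.41, [192.7, 179.1])]
top plunger_foot [(0.67, [225.4, 187.2]), (0.66, [202.8, 189.5]), (0.49, [251.4, 196.0])]
top plunger [(0.69, [250.3, 197.5]), (0.68, [216.4, 216.1]), (0.68, [197.9, 185.3]), (0.43, [222.2, 187.0])]
top slim_plunger []
top rack [(0.58, [216.4, 228.6])]
top stand [(0.89, [318.2, 224.9])]
top solvent_bottle [(0.66, [415.5, 243.3])]
top flask [(0.85, [148.7, 235.4])]
top vial_rack [(0.85, [276.3, 166.7])]
1.3
```

```bash
python3 - <<'E'
import cv2
a=cv2.imread("pics/scene0.png")[140:320,60:440]; cv2.imwrite("pics/s_c.png",cv2.resize(a,None,fx=2.1,fy=2.1,interpolation=cv2.INTER_CUBIC))
a=cv2.imread("pics/top0.png")[140:270,120:450]; cv2.imwrite("pics/t_c.png",cv2.resize(a,None,fx=2.4,fy=2.4,interpolation=cv2.INTER_CUBIC))
E
```

```text
(no output)
```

View pics/s_c.png

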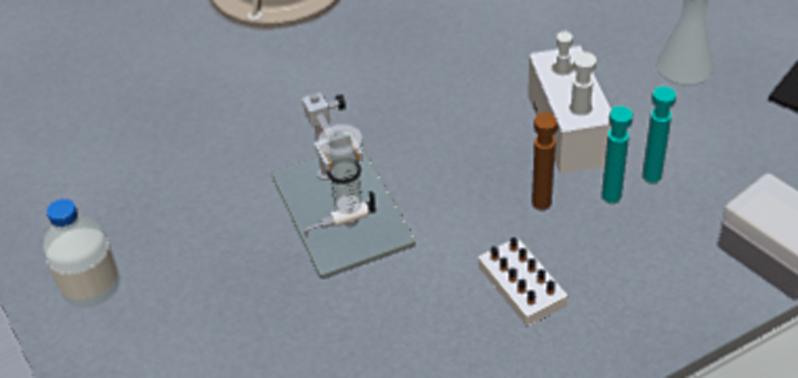

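View pics/t_c.png

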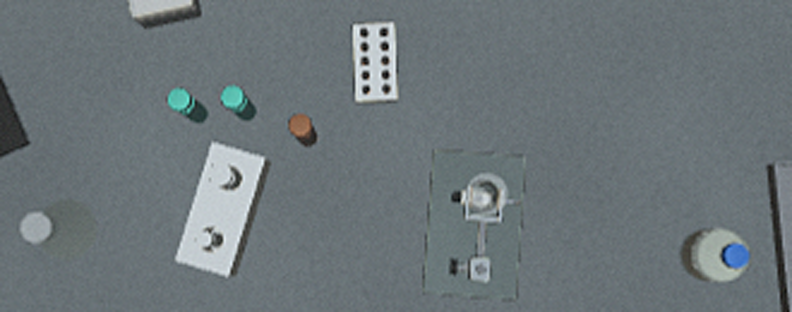

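The thick plunger stands in the rack well nearest the scene camera. Its knob is at about (339,169) in scene and (213,212) in top. The brown and turquoise ones stand outside the rack.

```bash
python3 - <<'E'
from h import *
P={n:get_image(n) for n in("scene","top")}
pt,ps=P["top"],P["scene"]
def near(l,q):
    return min(l,key=lambda r:np.hypot(*(np.array(r["position"])-q)))["position"] if l else None
ks=near(mark_of("plunger_knob",ps),(339,169));kt=near(mark_of("plunger_knob",pt),(213,212))
print("knob",ks,kt,tri([(ps,ks),(pt,kt)])[0],onz(ps,ks,156),onz(pt,kt,156))
print([(r["p"],r["position"]) for r in mark_of("plunger_knob",pt)])
for t,z in(("barrel_mouth",162),("barrel_floor",50)):
    a=mark_of(t,ps);b=mark_of(t,pt)
    if a: print(t,"s",a[0]["position"],onz(ps,a[0]["position"],z))
    if b: print(t,"t",b[0]["position"],onz(pt,b[0]["position"],z))
    if a and b: print(tri([(ps,a[0]["position"]),(pt,b[0]["position"])])[0])
for t in("marker_ring",):
    for n,p in P.items():
        for r in mark_of(t,p): print(n,t,r["p"],r["position"])
for n,p in P.items():
    for t in ["rack","plunger","marker_ring","slim_plunger"]:
        for r in silhouettes(t,p)[:6]:
            m=r["mask"]; ys,xs=np.nonzero(m); print(n,t,round(r["p"],2),np.round(r["position"],1),m.sum(),(xs.min(),xs.max(),ys.min(),ys.max()))
            if t=="rack" and n=="top" and r["p"]>.4:
                c=max(cv2.findContours(m.astype(np.uint8),0,2)[0],key=cv2.contourArea)
                for q in cv2.boxPoints(cv2.minAreaRect(c)): print("  ",q,np.round(onz(p,q,80),1))
# color: rack top
cv2.imwrite("pics/ts.png",cv2.resize(pt["image"][180:260,180:270],None,fx=8,fy=7,interpolation=cv2.INTER_CUBIC))
cv2.imwrite("pics/ss.png",cv2.resize(ps["image"][180:250,190:260],None,fx=8,fy=8,interpolation=cv2.INTER_CUBIC))
for b in ((600,0,0),(500,-100,0)): print(b,proj(pt,b),proj(ps,b))
E
```

```text
knob [336.3, 168.5] [213.3, 209.7] [577.27600181 190.67600745 167.39378377] [565.8381918  197.55981434 156.        ] [578.96543499 193.720096   156.        ]
[(0.66, [247.6, 193.9]), (0.58, [415.1, 242.7]), (0.57, [216.7, 179.0]), (0.57, [196.3, 182.9]), (0.48, [213.3, 209.7])]
barrel_mouth s [222.7, 208.1] [ 549.68117352 -137.71371786  162.        ]
barrel_mouth t [321.0, 221.6] [ 535.78012823 -132.00627165  162.        ]
[ 536.50260741 -132.96535925  148.69081988]
barrel_floor s [223.7, 235.9] [ 537.58413044 -140.06938532   50.        ]
barrel_floor t [318.6, 224.1] [ 532.68586763 -134.59436408   50.        ]
[ 532.33899612 -136.52639135   43.27049409]
top marker_ring 0.67 [316.0, 222.0]
scene rack 0.77 [330.9 195.4] 1253 (np.int64(312), np.int64(349), np.int64(162), np.int64(222))
scene plunger 0.93 [372.2 202.1] 438 (np.int64(367), np.int64(381), np.int64(181), np.int64(226))
scene plunger 0.78 [318.1 217.9] 448 (np.int64(313), np.int64(325), np.int64(194), np.int64(239))
scene plunger 0.64 [335.8 180.1] 286 (np.int64(332), np.int64(343), np.int64(165), np.int64(194))
scene plung
[... 299 characters left out ...]
7388] [462.9 272.2  80. ]
   [206.99681 198.41081] [621.5 224.4  80. ]
   [232.22612 205.83119] [595.9 143.6  80. ]
   [217.5605  255.69426] [437.7 192.2  80. ]
top plunger 0.54 [216.9 180.8] 139 (np.int64(212), np.int64(226), np.int64(175), np.int64(189))
top plunger 0.42 [215.1 214.6] 93 (np.int64(208), np.int64(220), np.int64(208), np.int64(217))
top slim_plunger 0.58 [206.2 239. ] 60 (np.int64(202), np.int64(211), np.int64(236), np.int64(242))
top slim_plunger 0.19 [318.5 233.3] 2359 (np.int64(296), np.int64(338), np.int64(202), np.int64(264))
(600, 0, 0) [[276.97609194 205.63002703]] [[281.06699654 242.98999833]]
(500, -100, 0) [[307.27904673 234.61309882]] [[232.22134713 234.17433275]]
```

View pics/ts.png

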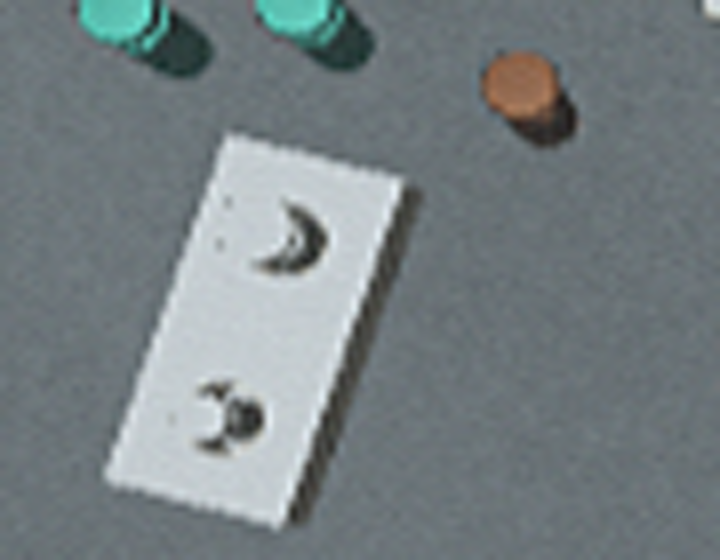

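View pics/ss.png

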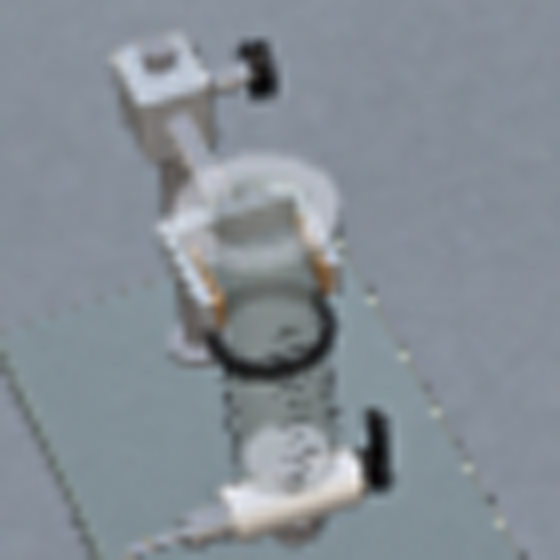

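```bash
python3 - <<'E'
from h import *
import pickle
P={}
for n in("scene","top"):
    L=[get_image(n) for _ in range(4)]; p=dict(L[-1]); p["image"]=np.mean([l["image"] for l in L],0).astype(np.uint8); P[n]=p
pickle.dump(P,open("P0.pkl","wb")); print(sense()["t"])
E
cat > fit.py <<'E'
from h import *
import pickle
from scipy.optimize import minimize
from scipy.ndimage import map_coordinates, gaussian_filter
P=pickle.load(open("P0.pkl","rb"))
G={}
for n,p in P.items():
    g=np.zeros(p["image"].shape[:2])
    for c in range(3):
        f=gaussian_filter(p["image"][:,:,c].astype(float),0.8); gy,gx=np.gradient(f); g=np.maximum(g,np.hypot(gx,gy))
    G[n]=np.minimum(g,25)
def samp(n,X,s=0):
    q=proj(P[n],X).reshape(-1,2); g=G[n] if s==0 else gaussian_filter(G[n],s)
    return map_coordinates(g,[q[:,1],q[:,0]],order=1)
def T2(x,y,a,L):
    c,s=np.cos(a),np.sin(a); L=np.asarray(L,float); return np.c_[x+c*L[:,0]-s*L[:,1],y+s*L[:,0]+c*L[:,1],L[:,2]]
def seg(a,b,n=40): 
    t=np.linspace(0.03,.97,n)[:,None]; return np.array(a)*(1-t)+np.array(b)*t
def rect(x0,x1,y0,y1,z): 
    c=[(x0,y0,z),(x1,y0,z),(x1,y1,z),(x0,y1,z)]; return np.vstack([seg(c[i],c[(i+1)%4]) for i in range(4)])
def circ(r,z,n=48): t=np.linspace(0,2*np.pi,n,False); return np.c_[r*np.cos(t),r*np.sin(t),0*t+z]
def fit(parts,x0,step):
    x=np.array(x0,float)
    for s in (2,1,0.01):
        f=lambda v:-sum(w*samp(n,T2(v[0],v[1],v[2],L),s).mean() for n,L,w in parts)
        S=np.vstack([x]+[x+np.array(step)*(2 if s==2 else .7 if s==1 else .4)*e for e in np.eye(len(x))])
        r=minimize(f,x,method="Nelder-Mead",options=dict(initial_simplex=S,xatol=1e-4,fatol=1e-5,maxiter=500)); x=r.x
    return x,-r.fun
E
python3 - <<'E'
from fit import *
R=rect(-82.5,82.5,-37.5,37.5,80)
for nm in(("top",),("scene",),("top","scene")):
    print("rack",nm,fit([(n,R,1) for n in nm],[529.5,208,np.arctan2(-48,158)],[5,5,.03]))
B=rect(-135,65,-65,65,14); F=circ(26.5,162)
for nm in(("top",),("scene",),("top","scene")):
    # rod is on top-image bottom => toward -x
    print("plate",nm,fit([(n,B,1) for n in nm],[536,-135,0.0],[5,5,.03]))
    print("flange",nm,fit([(n,F,1) for n in nm],[536,-135,0.0],[5,5,.03]))
E
```

```text
2.65
rack ('top',) (array([ 5.30545685e+02,  2.11329741e+02, -3.10645583e-01]), np.float64(24.96522726796953))
rack ('scene',) (array([ 5.32661571e+02,  2.10820165e+02, -3.35973850e-01]), np.float64(23.45874639141367))
rack ('top', 'scene') (array([ 5.31396023e+02,  2.11197012e+02, -3.22219901e-01]), np.float64(48.149665389759576))
plate ('top',) (array([ 5.41738645e+02, -1.35618970e+02, -5.93053211e-02]), np.float64(4.459080476498322))
flange ('top',) (array([ 5.29832102e+02, -1.31629406e+02,  7.68624325e-02]), np.float64(19.238717148465465))
plate ('scene',) (array([ 5.50353078e+02, -1.41442779e+02, -1.01435093e-01]), np.float64(11.89704526616209))
flange ('scene',) (array([ 5.41168028e+02, -1.37925837e+02,  8.24370461e-02]), np.float64(17.842357694839926))
plate ('top', 'scene') (array([ 5.41163889e+02, -1.39788442e+02, -9.80474005e-02]), np.float64(15.650452207424))
flange ('top', 'scene') (array([ 5.29930097e+02, -1.32360389e+02,  8.83572614e-02]), np.float64(31.221587256702456))
```

```bash
cat >> fit.py <<'E'
def overlay(n,sets,box,f,out):
    u0,u1,v0,v1=box; im=cv2.resize(P[n]["image"][v0:v1,u0:u1],None,fx=f,fy=f,interpolation=cv2.INTER_CUBIC)
    for L,c in sets:
        for q in proj(P[n],L).reshape(-1,2): cv2.circle(im,(int(round((q[0]-u0+.5)*f-.5)),int(round((q[1]-v0+.5)*f-.5))),1,c,-1)
    return im
E
python3 - <<'E'
from fit import *
B=T2(540,-136,-.03,rect(-135,65,-65,65,14)); F=T2(533,-133,0,circ(26.5,162))
Rk=T2(531.4,211.2,-.318,rect(-82.5,82.5,-37.5,37.5,80)); Kn=T2(531.4,211.2,-.318,np.vstack([circ(15,164)+[42.5,0,0],circ(15,148)+[42.5,0,0],circ(16,80)+[42.5,0,0]]))
a=overlay("top",[(B,(0,0,255)),(F,(0,255,0))],(290,345,195,270),7,"");b=overlay("scene",[(B,(0,0,255)),(F,(0,255,0))],(185,265,180,275),5,"")
a=cv2.resize(a,(385,475)) if a.shape[0]>475 else a
im=np.zeros((max(a.shape[0],b.shape[0]),a.shape[1]+b.shape[1],3),np.uint8);im[:a.shape[0],:a.shape[1]]=a;im[:b.shape[0],a.shape[1]:]=b;cv2.imwrite("pics/ov_st.png",im);print(im.shape)
a=overlay("top",[(Rk,(0,0,255)),(Kn,(0,255,0))],(185,240,190,260),7,"");b=overlay("scene",[(Rk,(0,0,255)),(Kn,(0,255,0))],(305,360,155,225),7,"")
cv2.imwrite("pics/ov_rk.png",np.hstack([a,b]))
E
```

```text
(475, 785, 3)
```

View pics/ov_st.png

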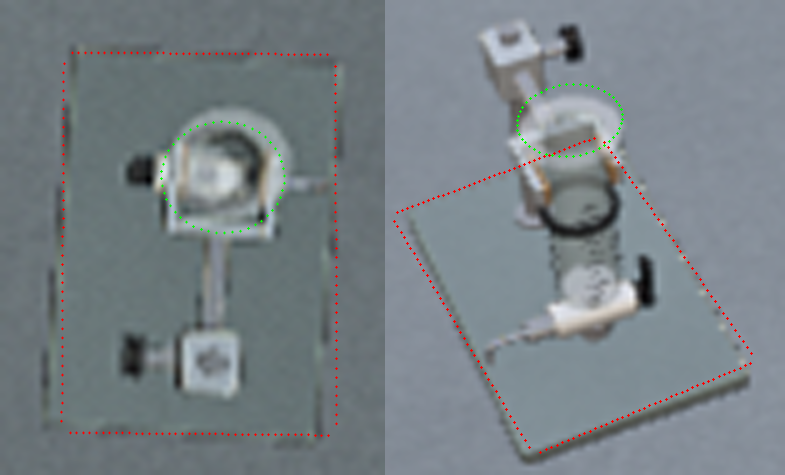

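View pics/ov_rk.png

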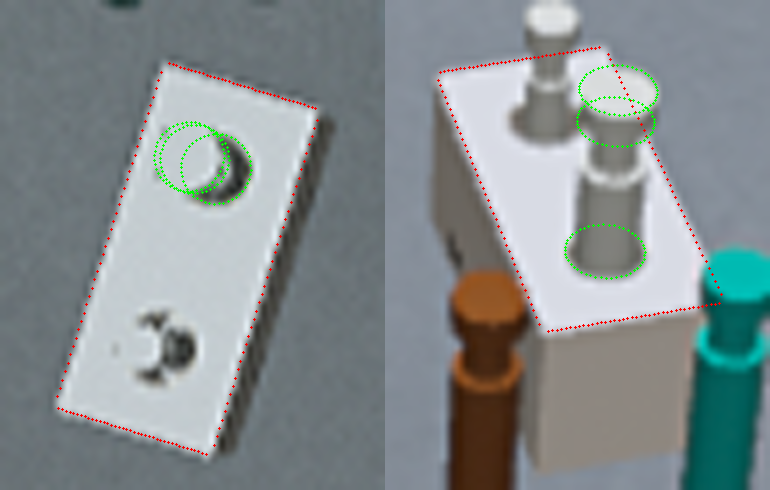

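```bash
python3 - <<'E'
from fit import *
B=rect(-135,65,-65,65,14); F=circ(26.5,162); F2=circ(26.5,156);B0=rect(-135,65,-65,65,0)
Rr=circ(21.5,0)
for nm in(("top",),("scene",),("top","scene")):
    parts=[(n,B,2) for n in nm]+[(n,F,1) for n in nm]
    v,s=fit(parts,[537,-136,-0.09],[3,3,.02]); print(nm,v,s)
    v2,s2=fit([(n,F,1) for n in nm],[536,-136,-0.09],[2,2,.02]); print("  fl",v2,s2)
# ring height: scan scene darkness
p=P["scene"]; gray=p["image"].min(2).astype(float)
x,y=v[:2]
for h in range(74,120,2):
    t=np.linspace(0,2*np.pi,72,False); 
    q=proj(p,np.c_[x+20.5*np.cos(t),y+20.5*np.sin(t),0*t+h]); g=map_coordinates(gray,[q[:,1],q[:,0]],order=1); 
    cam=np.array(p["world_from_camera"])[:2,3]-[x,y]; vis=(np.c_[np.cos(t),np.sin(t)]@cam)>0
    print(h,round(g.mean()),round(g[vis].mean()),end=" | ")
Bw=T2(*v,B);Fw=T2(*v,np.vstack([F]))
rings=T2(*v,np.vstack([circ(21.5,97)]))
a=overlay("top",[(Bw,(0,0,255)),(Fw,(0,255,0))],(290,345,200,265),7,"");b=overlay("scene",[(Bw,(0,0,255)),(Fw,(0,255,0)),(rings,(0,255,255))],(195,250,190,255),7,"")
cv2.imwrite("pics/ov_st2.png",np.hstack([a,b]))
E
```

```text
('top',) [ 5.30065427e+02 -1.32449392e+02 -4.41315275e-02] 25.347696510905088
  fl [ 5.29832155e+02 -1.31629285e+02 -5.40325447e-02] 19.23871554854986
('scene',) [ 5.41469878e+02 -1.39682625e+02 -9.16275207e-02] 39.98207220674932
  fl [ 5.41247322e+02 -1.38361942e+02 -1.40114068e-01] 17.856801510455266
('top', 'scene') [ 5.41065411e+02 -1.37337498e+02 -7.34976433e-02] 63.08607314807129
  fl [ 5.29930099e+02 -1.32360334e+02 -4.25399223e-02] 31.221588452349984
74 113 138 | 76 113 136 | 78 114 133 | 80 115 132 | 82 115 129 | 84 114 125 | 86 112 121 | 88 110 117 | 90 110 116 | 92 109 115 | 94 109 116 | 96 109 117 | 98 108 118 | 100 105 116 | 102 100 111 | 104 92 101 | 106 82 81 | 108 73 62 | 110 69 47 | 112 73 45 | 114 82 54 | 116 93 69 | 118 102 84 |
```

View pics/ov_st2.png

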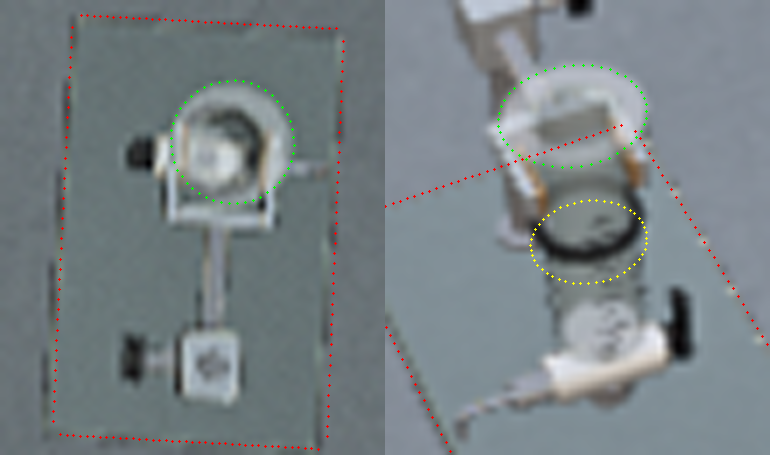

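```bash
python3 - <<'E'
from fit import *
a=-.318;k=np.array([531.4+42.5*np.cos(a),211.2+42.5*np.sin(a)]);print("knob",k)
for nm,px in(("turqA",(196.3,182.9)),("turqB",(216.7,179)),("brown",(246,192))):
    X=onz(P["top"],px,150)[:2]; d=X-k; c,s=np.cos(a),np.sin(a); print(nm,X,"along rack x,y:",d@[c,s],d@[-s,c])
from scipy.spatial.transform import Rotation as R
s=sense(); print(s["t"],s["joint_positions"],s["wrist_force"])
E
```

```text
knob [571.76916272 197.91163287]
turqA [662.94619293 245.92913858] along rack x,y: 71.59214410487209 74.11812595191054
turqB [673.72894563 183.26084219] along rack x,y: 101.42861535348685 17.963267646696366
brown [631.71708416  93.90291565] along rack x,y: 89.46243328569481 -80.05023156349371
2.65 [ 1.0419803   0.39840036  0.04508757  1.53662842 -0.01868211  1.206865
 -0.05071402] [-0.12973288 -0.58075432 -0.10324669]
```

>>> step_arm([
  {"linear": [0.0125,0.0329,0.002],"delta_rot": [0,0,0.1],"gripper": 1},
  {"linear": [0.025,0.0658,0.004],"delta_rot": [0,0,0.2],"gripper": 1},
  {"linear": [0.0376,0.0986,0.006],"delta_rot": [0,0,0.3],"gripper": 1},
  {"linear": [0.0502,0.1315,0.008],"delta_rot": [0,0,0.4],"gripper": 1},
  {"linear": [0.0627,0.1644,0.01],"delta_rot": [0,0,0.5],"gripper": 1},
  {"linear": [0.0752,0.1972,0.01],"delta_rot": [0,0,0.6],"gripper": 1},
  {"linear": [0.0878,0.23,0.01],"delta_rot": [0,0,0.7],"gripper": 1},
  {"linear": [0.1003,0.263,0.01],"delta_rot": [0,0,0.798],"gripper": 1},
])

```text
t: 3.32
tool_pos: [371.5, -326.4, 263.7]
tool_rot: [0.0, 0.986, -0.168, 0.0]
wrist_force: [0.4, 0.7, 0.1]
width: 85.1
```

>>> step_arm([
  {"linear": [0.0125,0.0329,0],"delta_rot": [0,0,0.1],"gripper": 1},
  {"linear": [0.025,0.0658,0],"delta_rot": [0,0,0.2],"gripper": 1},
  {"linear": [0.0376,0.0986,0],"delta_rot": [0,0,0.3],"gripper": 1},
  {"linear": [0.0502,0.1315,0],"delta_rot": [0,0,0.4],"gripper": 1},
  {"linear": [0.0627,0.1644,0],"delta_rot": [0,0,0.5],"gripper": 1},
  {"linear": [0.0752,0.1972,0],"delta_rot": [0,0,0.6],"gripper": 1},
  {"linear": [0.0878,0.23,0],"delta_rot": [0,0,0.7],"gripper": 1},
  {"linear": [0.1003,0.263,0],"delta_rot": [0,0,0.798],"gripper": 1},
])

```text
t: 3.98
tool_pos: [471.8, -63.4, 263.7]
tool_rot: [0.0, 0.974, 0.228, 0.0]
wrist_force: [1.4, -0.9, -0.6]
width: 85.1
```

>>> step_arm([
  {"linear": [0.0125,0.0329,0],"delta_rot": [0,0,0.1],"gripper": 1},
  {"linear": [0.025,0.0658,0],"delta_rot": [0,0,0.2],"gripper": 1},
  {"linear": [0.0376,0.0986,0],"delta_rot": [0,0,0.3],"gripper": 1},
  {"linear": [0.0502,0.1315,0],"delta_rot": [0,0,0.4],"gripper": 1},
  {"linear": [0.0627,0.1644,0],"delta_rot": [0,0,0.5],"gripper": 1},
  {"linear": [0.0752,0.1972,0],"delta_rot": [0,0,0.6],"gripper": 1},
  {"linear": [0.0878,0.23,0],"delta_rot": [0,0,0.7],"gripper": 1},
  {"linear": [0.1003,0.263,0],"delta_rot": [0,0,0.8],"gripper": 1},
])

```text
t: 4.65
tool_pos: [572.4, 199.4, 263.5]
tool_rot: [0.0, 0.808, 0.589, 0.0]
wrist_force: [-0.3, -0.6, 0.3]
width: 85.0
```

>>> step_arm([
  {"linear": [0,0,-0.02],"delta_rot": [0,0,0],"gripper": 1},
  {"linear": [0,0,-0.045],"delta_rot": [0,0,0],"gripper": 1},
  {"linear": [0,0,-0.07],"delta_rot": [0,0,0],"gripper": 1},
  {"linear": [0,0,-0.088],"delta_rot": [0,0,0],"gripper": 1},
  {"linear": [0,0,-0.098],"delta_rot": [0,0,0],"gripper": 1},
  {"linear": [0,0,-0.104],"delta_rot": [0,0,0],"gripper": 1},
  {"linear": [0,0,-0.104],"delta_rot": [0,0,0],"gripper": 1},
])

```text
t: 5.23
tool_pos: [571.5, 197.8, 158.5]
tool_rot: [-0.0, 0.81, 0.587, -0.001]
wrist_force: [-0.5, -0.4, -0.1]
width: 85.5
```

```bash
python3 - <<'E'
from h import *
s=sense();print(s["tool_pos"],s["wrist_force"])
a=get_image("scene");b=get_image("top")
A=cv2.resize(a["image"][120:230,290:380],None,fx=4.4,fy=4.4,interpolation=3);B=cv2.resize(b["image"][170:260,180:270],None,fx=4.4,fy=4.4,interpolation=3)
im=np.zeros((484,A.shape[1]+B.shape[1],3),np.uint8);im[:A.shape[0],:A.shape[1]]=A;im[:B.shape[0],A.shape[1]:]=B;cv2.imwrite("pics/g1.png",im)
E
```

```text
[571.45769866 197.78387999 158.53509372] [-0.49637254 -0.36128412 -0.09771761]
```

View pics/g1.png

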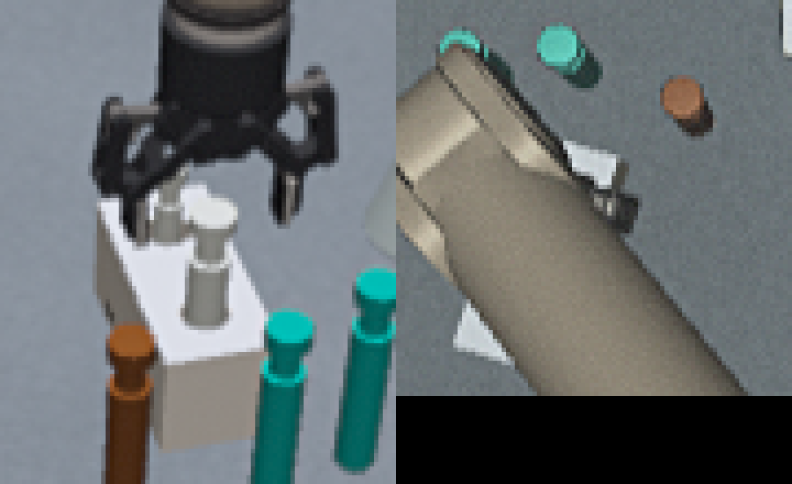

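The knob, at panel (213,215), sits midway between the pads at (137,215) and (287,200). I'll close the gripper.

>>> step_arm([
  {"linear": [0,0,0],"delta_rot": [0,0,0],"gripper": -0.1},
  {"linear": [0,0,0],"delta_rot": [0,0,0],"gripper": -0.3},
  {"linear": [0,0,0],"delta_rot": [0,0,0],"gripper": -1},
  {"linear": [0,0,0],"delta_rot": [0,0,0],"gripper": -1},
  {"linear": [0,0,0],"delta_rot": [0,0,0],"gripper": -1},
  {"linear": [0,0,0],"delta_rot": [0,0,0],"gripper": -1},
  {"linear": [0,0,0],"delta_rot": [0,0,0],"gripper": -1},
  {"linear": [0,0,0],"delta_rot": [0,0,0],"gripper": -1},
])

```text
t: 6.0
tool_pos: [572.2, 198.3, 160.0]
tool_rot: [0.0, 0.809, 0.587, 0.001]
wrist_force: [-0.3, 0.0, 6.2]
width: 28.1
```

>>> step_arm([
  {"linear": [0,0,0],"delta_rot": [0,0,0],"gripper": -1},
  {"linear": [0,0,0],"delta_rot": [0,0,0],"gripper": -1},
])

```text
t: 6.17
tool_pos: [572.2, 198.3, 160.0]
tool_rot: [0.0, 0.809, 0.587, 0.001]
wrist_force: [0.2, -0.4, 5.4]
width: 28.2
```

```bash
python3 - <<'E'
from h import *
s=sense();print(s["tool_pos"],s["wrist_force"],s["moment"],s["width"])
a=get_image("scene")
cv2.imwrite("pics/g2.png",cv2.resize(a["image"][140:220,300:380],None,fx=7,fy=7,interpolation=3))
E
```

```text
[572.2329176  198.25352351 159.98340201] [ 0.15878227 -0.43864394  5.38074502] [-0.18326899  0.05550963  0.03581576] 28.194643509974856
```

View pics/g2.png

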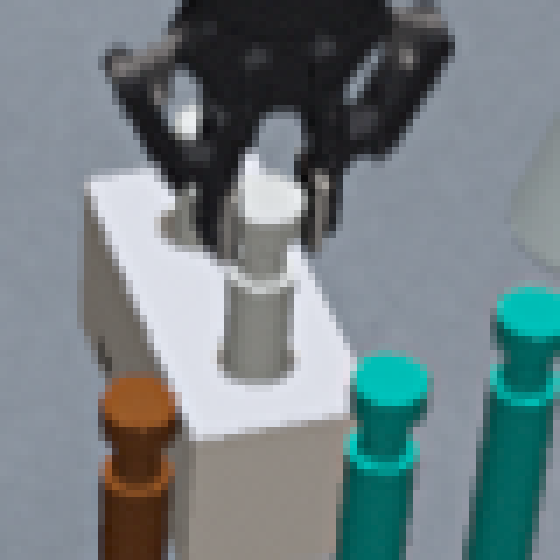

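```bash
python3 - <<'E'
from h import *
a=get_image("scene")
f=9;u0,v0=320,145
im=cv2.resize(a["image"][v0:v0+60,u0:u0+50],None,fx=f,fy=f,interpolation=3)
im0=im.copy()
def dr(X,c):
    q=proj(a,X).reshape(-1,2)
    for i in range(len(q)): cv2.line(im,*[tuple(int(round(((w[0]-u0+.5)*f-.5))) if k==0 else int(round((w[1]-v0+.5)*f-.5)) for k in(0,1)) for w in(q[i],q[(i+1)%len(q)])],c,1)
ang=np.radians(71.9);j=np.array([np.cos(ang),np.sin(ang),0]);n=np.array([-j[1],j[0],0]);C=np.array([571.8,198.1,0])
for s in(1,-1):
    dr([C+s*15*j+e*n+[0,0,z] for e,z in((-11,138),(11,138),(11,165),(-11,165))],(0,0,255))
t=np.linspace(0,6.28,40)
for z in(164,148): dr(np.c_[C[0]+15*np.cos(t),C[1]+15*np.sin(t),0*t+z],(0,255,0))
cv2.imwrite("pics/g3.png",np.hstack([im0[:,:400],im[:,:400]]))
print(sense()["t"])
E
```

```text
6.2667
```

View pics/g3.png

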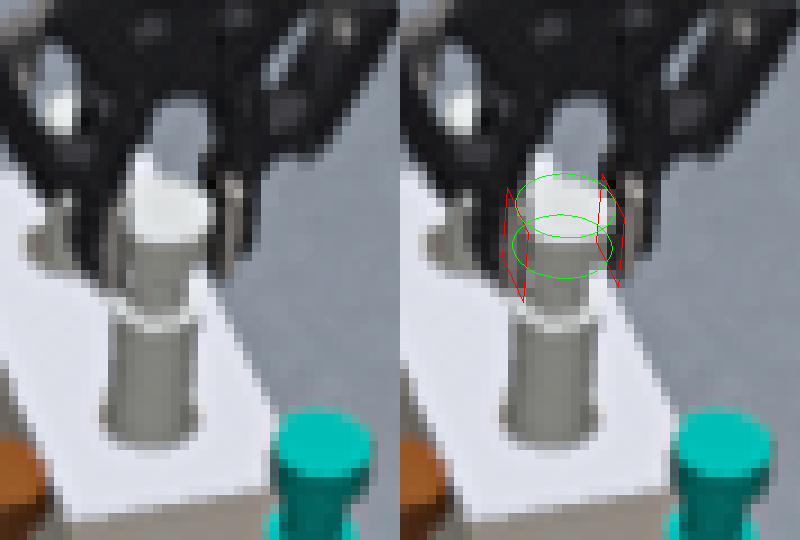

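>>> step_arm([
  {"linear": [0,0,0.003],"delta_rot": [0,0,0],"gripper": -1},
  {"linear": [0,0,0.008],"delta_rot": [0,0,0],"gripper": -1},
  {"linear": [0,0,0.015],"delta_rot": [0,0,0],"gripper": -1},
  {"linear": [0,0,0.022],"delta_rot": [0,0,0],"gripper": -1},
  {"linear": [0,0,0.026],"delta_rot": [0,0,0],"gripper": -1},
  {"linear": [0,0,0.026],"delta_rot": [0,0,0],"gripper": -1},
])

```text
t: 6.77
tool_pos: [572.5, 198.5, 186.8]
tool_rot: [0.0, 0.809, 0.587, 0.001]
wrist_force: [0.6, -0.1, -0.6]
width: 28.3
```

```bash
python3 - <<'E'
from h import *
s=sense();print(s["tool_pos"],s["wrist_force"],s["moment"],s["width"])
a=get_image("scene")
cv2.imwrite("pics/g4.png",cv2.resize(a["image"][130:220,300:380],None,fx=6,fy=6,interpolation=3))
E
```

```text
[572.46540014 198.51159275 186.76138768] [ 0.63281724 -0.09753126 -0.64152016] [ 0.02117535 -0.02697537 -0.01484728] 28.34152247243907
```

View pics/g4.png

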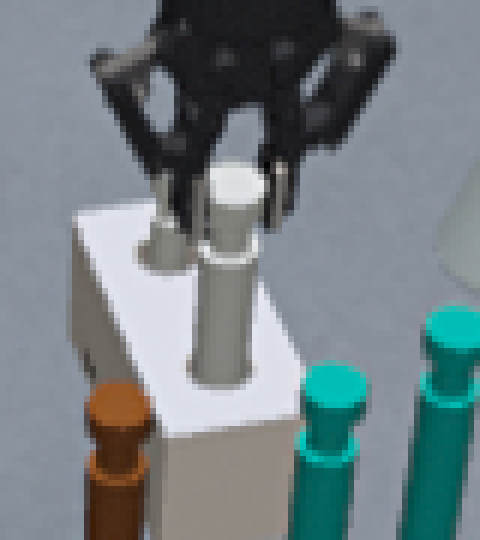

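>>> step_arm([
  {"linear": [0,0,0.01],"delta_rot": [0,0,0],"gripper": -1},
  {"linear": [0,0,0.03],"delta_rot": [0,0,0],"gripper": -1},
  {"linear": [0,0,0.055],"delta_rot": [0,0,0],"gripper": -1},
  {"linear": [0,0,0.08],"delta_rot": [0,0,0],"gripper": -1},
  {"linear": [-0.001,-0.01,0.105],"delta_rot": [0,0,0],"gripper": -1},
  {"linear": [-0.002,-0.025,0.13],"delta_rot": [0,0,0],"gripper": -1},
  {"linear": [-0.005,-0.05,0.147],"delta_rot": [0,0,0],"gripper": -1},
  {"linear": [-0.0075,-0.08,0.155],"delta_rot": [0,0,0],"gripper": -1},
])

```text
t: 7.48
tool_pos: [564.6, 120.2, 343.9]
tool_rot: [0.0, 0.808, 0.589, 0.003]
wrist_force: [-0.4, -0.0, -1.2]
width: 28.3
```

>>> step_arm([
  {"linear": [-0.003,-0.033,0],"delta_rot": [0,0,0],"gripper": -1},
  {"linear": [-0.0065,-0.068,0],"delta_rot": [0,0,0],"gripper": -1},
  {"linear": [-0.01,-0.103,0],"delta_rot": [0,0,0],"gripper": -1},
  {"linear": [-0.0135,-0.138,0],"delta_rot": [0,0,0],"gripper": -1},
  {"linear": [-0.017,-0.173,0],"delta_rot": [0,0,0],"gripper": -1},
  {"linear": [-0.02,-0.206,0],"delta_rot": [0,0,0],"gripper": -1},
  {"linear": [-0.0225,-0.232,0],"delta_rot": [0,0,0],"gripper": -1},
  {"linear": [-0.0245,-0.2545,0],"delta_rot": [0,0,0],"gripper": -1},
])

```text
t: 8.15
tool_pos: [539.0, -139.1, 340.7]
tool_rot: [0.0, 0.81, 0.586, -0.0]
wrist_force: [-0.0, 0.4, -1.6]
width: 27.6
```

>>> step_arm([
  {"linear": [0,0,0],"delta_rot": [0,0,0],"gripper": -1},
  {"linear": [0,0,0],"delta_rot": [0,0,0],"gripper": -1},
  {"linear": [0,0,0],"delta_rot": [0,0,0],"gripper": -1},
])

```text
t: 8.4
tool_pos: [539.8, -135.3, 340.6]
tool_rot: [-0.0, 0.809, 0.588, 0.0]
wrist_force: [-0.2, 1.4, -1.5]
width: 28.2
```

```bash
python3 - <<'E'
from h import *
import pickle
s=sense();print(s["t"],s["tool_pos"],s["tool_rot"],s["wrist_force"],s["moment"],s["width"],s["joint_positions"])
Q={}
for n in("scene","top"):
    L=[get_image(n) for _ in range(2)];Q[n]=dict(L[-1]);Q[n]["image"]=np.mean([l["image"] for l in L],0).astype(np.uint8)
    for t in("plunger_foot","plunger_knob","barrel_mouth"): print(n,t,[(round(r["p"],2),np.round(r["position"],1)) for r in mark_of(t,L[-1])][:4])
pickle.dump(Q,open("P1.pkl","wb"))
cv2.imwrite("pics/i1.png",np.hstack([cv2.resize(Q["scene"]["image"][120:250,180:270],None,fx=4.4,fy=4.4,interpolation=3),cv2.resize(Q["top"]["image"][170:300,275:365],None,fx=4.4,fy=4.4,interpolation=3)]))
E
```

```text
8.4 [ 539.83327028 -135.26374598  340.60276923] [-3.96530517e-04  8.09164935e-01  5.87581296e-01  4.12585747e-04] [-0.1583067   1.43392975 -1.49164799] [ 0.06439639  0.0305254  -0.00505396] 28.158623078390182 [ 0.68094041  0.21305148 -0.60696254  1.62372735  0.12293214  1.34356884
  1.31296752]
scene plunger_foot [(0.93, array([371.1, 224.2])), (0.83, array([350.6, 234. ])), (0.81, array([218.9, 198.8])), (0.65, array([318. , 238.3]))]
scene plunger_knob [(0.74, array([354.2, 195.1])), (0.74, array([376.9, 187.7])), (0.7, array([317.7, 203.3])), (0.59, array([213.9, 149.4]))]
scene barrel_mouth [(0.95, array([220.7, 209.5])), (0.44, array([305. , 276.5]))]
top plunger_foot [(0.69, array([248.6, 195.1])), (0.54, array([226.4, 186.9]))]
top plunger_knob [(0.56, array([245.7, 194.7])), (0.51, array([193.4, 179. ])), (0.49, array([214.7, 179.3]))]
top barrel_mouth [(0.64, array([323.9, 219.1]))]
```

View pics/i1.png

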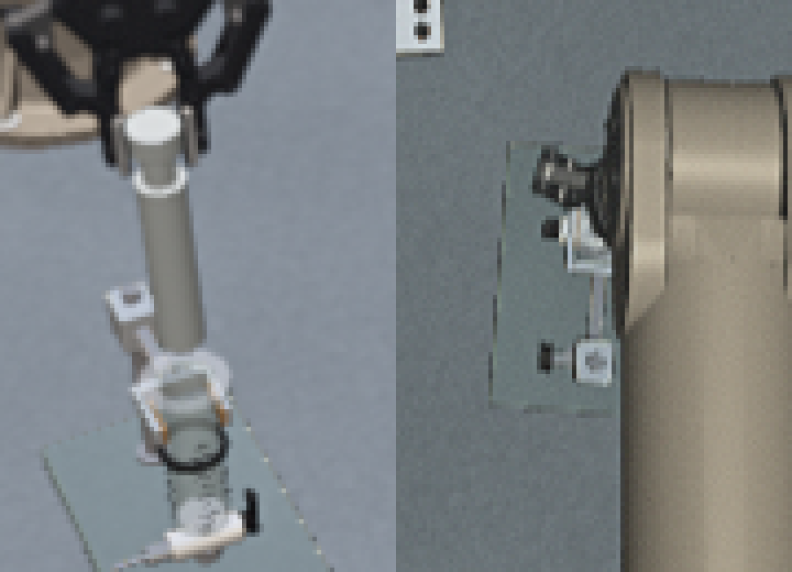

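```bash
cat > fit2.py <<'E'
import fit
from fit import *
def load(f):
    fit.P.update(pickle.load(open(f,"rb")))
    for n,p in fit.P.items():
        g=np.zeros(p["image"].shape[:2])
        for c in range(3):
            q=gaussian_filter(p["image"][:,:,c].astype(float),0.8); gy,gx=np.gradient(q); g=np.maximum(g,np.hypot(gx,gy))
        fit.G[n]=np.minimum(g,45)
E
python3 - <<'E'
from fit2 import *
load("P1.pkl")
p=fit.P["scene"];cam=np.array(p["world_from_camera"])[:3,3]
def sides(x,y,tx,ty,z0,zs,r=13.5):
    d=cam[:2]-[x,y];d/=np.linalg.norm(d);n=np.array([-d[1],d[0]]); out=[]
    for s in(1,-1):
        for z in zs: out.append([x+tx*(z-z0)+s*r*n[0],y+ty*(z-z0)+s*r*n[1],z])
    return np.array(out)
def foot(x,y,z0,r=12.5,dz=1.5):
    d=np.arctan2(*(cam[:2]-[x,y])[::-1]); t=d+np.linspace(-1.2,1.2,25); return np.c_[x+r*np.cos(t),y+r*np.sin(t),0*t+z0+dz]
g=fit.G["scene"]
def opt(z0,tilt):
    def f(v,s):
        t=v[2] if tilt else 0
        d=cam[:2]-v[:2];d/=np.linalg.norm(d);n=np.array([-d[1],d[0]])
        return -2*samp("scene",sides(v[0],v[1],t*n[0],t*n[1],z0,np.linspace(z0+6,z0+112,50)),s).mean()-samp("scene",foot(v[0],v[1],z0),s).mean()
    v=np.array([540,-136.4,0.])
    for s in(1.5,.7,.01):
        S=np.vstack([v,v+[3,0,0],v+[0,3,0],v+[0,0,.02]]); r=minimize(f,v,args=(s,),method="Nelder-Mead",options=dict(initial_simplex=S,xatol=1e-4,fatol=1e-5)); v=r.x
    return v,-r.fun
for z0 in(188,191,194):
    for t in(0,1): print(z0,t,opt(z0,t))
# flange again on these images
for x0 in((540,-137),(537,-135)):
    print(fit.fit([("scene",circ(26.5,162),1)],[*x0,-.09],[2,2,.02]))
v=opt(191,1)[0]
d=cam[:2]-v[:2];d/=np.linalg.norm(d);n=np.array([-d[1],d[0]])
im=overlay("scene",[(sides(v[0],v[1],v[2]*n[0],v[2]*n[1],191,np.linspace(197,303,30)),(0,0,255)),(foot(v[0],v[1],191),(0,0,255)),(T2(541.2,-138.2,0,circ(26.5,162)),(0,255,0)),(T2(541.2,-138.2,0,circ(17,162)),(0,255,255)),(T2(541.2,-138.2,0,np.vstack([circ(21.5,108),circ(21.5,114)])),(255,255,0)),(T2(541.2,-138.2,0,circ(14.2,50)),(255,0,255))],(195,250,145,245),6,"")
im0=overlay("scene",[],(195,250,145,245),6,"")
cv2.imwrite("pics/i2.png",np.hstack([im0,im]))
E
```

```text
Traceback (most recent call last):
  File "fit2.py", line 4, in load
    fit.P.update(pickle.load(open(f,"rb")))
    ^^^^^
AttributeError: 'function' object has no attribute 'P'
```

```bash
sed -i 's/^import fit$//; s/fit\.P/P/g; s/fit\.G/G/g' fit2.py
cat > pl.py <<'E'
from fit2 import *
def setup(f):
    global cam
    load(f); cam=np.array(P["scene"]["world_from_camera"])[:3,3]
def sides(x,y,tx,ty,z0,zs,r=13.5):
    d=cam[:2]-[x,y];d/=np.linalg.norm(d);n=np.array([-d[1],d[0]]); out=[]
    for s in(1,-1):
        for z in zs: out.append([x+tx*(z-z0)+s*r*n[0],y+ty*(z-z0)+s*r*n[1],z])
    return np.array(out)
def foot(x,y,z0,r=12.5,dz=1.5):
    d=np.arctan2(*(cam[:2]-[x,y])[::-1]); t=d+np.linspace(-1.2,1.2,25); return np.c_[x+r*np.cos(t),y+r*np.sin(t),0*t+z0+dz]
def opt(z0,tilt,x0=(540,-136.4)):
    def f(v,s):
        t=v[2] if tilt else 0
        d=cam[:2]-v[:2];d/=np.linalg.norm(d);n=np.array([-d[1],d[0]])
        return -2*samp("scene",sides(v[0],v[1],t*n[0],t*n[1],z0,np.linspace(z0+6,z0+112,50)),s).mean()-samp("scene",foot(v[0],v[1],z0),s).mean()
    v=np.array([*x0,0.])
    for s in(1.5,.7,.01):
        S=np.vstack([v,v+[3,0,0],v+[0,3,0],v+[0,0,.02]]); r=minimize(f,v,args=(s,),method="Nelder-Mead",options=dict(initial_simplex=S,xatol=1e-4,fatol=1e-5)); v=r.x
    return v,-r.fun
E
python3 - <<'E'
from pl import *
import pl
setup("P1.pkl");cam=pl.cam
for z0 in(188,191,194):
    for t in(0,1): print(z0,t,opt(z0,t))
for x0 in((540,-137),(537,-135)):
    print(fit([("scene",circ(26.5,162),1)],[*x0,-.09],[2,2,.02]))
v=opt(191,1)[0]
d=cam[:2]-v[:2];d/=np.linalg.norm(d);n=np.array([-d[1],d[0]])
im=overlay("scene",[(sides(v[0],v[1],v[2]*n[0],v[2]*n[1],191,np.linspace(197,303,30)),(0,0,255)),(foot(v[0],v[1],191),(0,0,255)),(T2(541.2,-138.2,0,circ(26.5,162)),(0,255,0)),(T2(541.2,-138.2,0,circ(17,162)),(0,255,255)),(T2(541.2,-138.2,0,np.vstack([circ(21.5,108),circ(21.5,114)])),(255,255,0)),(T2(541.2,-138.2,0,circ(14.2,50)),(255,0,255))],(195,250,145,245),6,"")
im0=overlay("scene",[],(195,250,145,245),6,"")
cv2.imwrite("pics/i2.png",np.hstack([im0,im]))
E
```

```text
188 0 (array([ 5.3701515e+02, -1.3420765e+02,  1.8674623e-02]), np.float64(62.50426978117447))
188 1 (array([ 5.36912277e+02, -1.34376726e+02,  3.04505431e-03]), np.float64(62.516027222664285))
191 0 (array([ 5.40041620e+02, -1.35380673e+02,  5.15667013e-03]), np.float64(62.674802096516814))
191 1 (array([ 5.39962216e+02, -1.35511201e+02,  2.12953312e-03]), np.float64(62.679205252901))
194 0 (array([ 5.43050494e+02, -1.36582612e+02,  2.68486763e-03]), np.float64(62.814702564480356))
194 1 (array([ 5.43020047e+02, -1.36632863e+02,  1.52644755e-03]), np.float64(62.819672695487824))
(array([ 5.41955787e+02, -1.38085013e+02, -7.02475575e-02]), np.float64(19.813514929864223))
(array([ 5.41848555e+02, -1.38664970e+02,  1.20967934e-02]), np.float64(19.78674967668279))
```

View pics/i2.png

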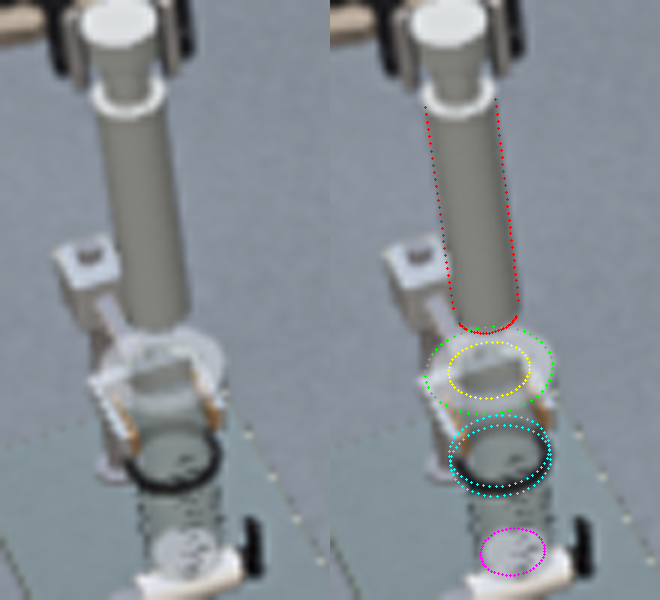

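>>> step_arm([
  {"linear": [0.0007,-0.0012,-0.004],"delta_rot": [0,0,0],"gripper": -1},
  {"linear": [0.0015,-0.0024,-0.014],"delta_rot": [0,0,0],"gripper": -1},
  {"linear": [0.0015,-0.0024,-0.021],"delta_rot": [0,0,0],"gripper": -1},
  {"linear": [0.0015,-0.0024,-0.025],"delta_rot": [0,0,0],"gripper": -1},
  {"linear": [0.0015,-0.0024,-0.025],"delta_rot": [0,0,0],"gripper": -1},
])

```text
t: 9.32
tool_pos: [540.3, -138.8, 313.5]
tool_rot: [-0.001, 0.809, 0.587, -0.001]
wrist_force: [-0.5, 0.4, -1.7]
width: 28.4
```

```bash
cat > shot.py <<'E'
from h import *
import pickle,sys
s=sense();print(s["t"],np.round(s["tool_pos"],1),np.round(s["wrist_force"],1),np.round(s["moment"],2),s["width"])
Q={}
L=[get_image("scene") for _ in range(3)];q=dict(L[-1]);q["image"]=np.mean([l["image"] for l in L],0).astype(np.uint8)
pickle.dump({"scene":q},open(sys.argv[1]+".pkl","wb"))
cv2.imwrite("pics/"+sys.argv[1]+".png",cv2.resize(q["image"][155:245,195:250],None,fx=6.5,fy=6.5,interpolation=3))
E
python3 shot.py P2; python3 - <<'E'
from pl import *
import pl
setup("P2.pkl")
for t in(0,1): print(opt(166,t,(541.3,-138.8)))
E
```

```text
9.3167 [ 540.3 -138.8  313.5] [-0.5  0.4 -1.7] [0.02 0.03 0.03] 28.436396769387613
(array([ 5.47999204e+02, -1.41546134e+02, -3.78331796e-03]), np.float64(58.52553770214456))
(array([ 5.48092417e+02, -1.41395038e+02, -4.12823803e-03]), np.float64(58.56075960749659))
```

View pics/P2.png

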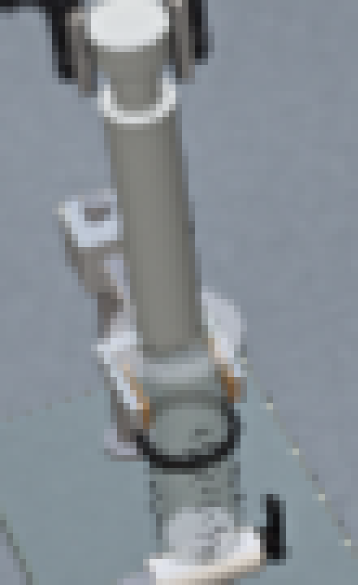

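```bash
python3 - <<'E'
from pl import *
import pl
Pa=pickle.load(open("P0.pkl","rb"))["scene"]
setup("P2.pkl")
b2=(195,250,155,245)
def line(x,y,r=0,z0=50,z1=162):
    d=pl.cam[:2]-[x,y];d/=np.linalg.norm(d);n=np.array([-d[1],d[0]])
    return np.array([[x+r*n[0],y+r*n[1],z] for z in np.linspace(z0,z1,60)])
x,y=541.3,-138.8
S=[(line(x,y,s*13.5,166,280),(0,0,255)) for s in(1,-1)]+[(line(x,y,s*17.2,55,118),(0,255,255)) for s in(1,-1)]+[(T2(x,y,0,circ(26.5,162)),(0,255,0)),(T2(x,y,0,circ(21.5,108)),(255,255,0)),(T2(x,y,0,circ(21.5,114)),(255,255,0))]
im=overlay("scene",S,b2,6.5,"")
P["scene"]=Pa
im2=overlay("scene",S[2:],b2,6.5,"")
cv2.imwrite("pics/c1.png",np.hstack([im,im2]))
E
```

```text
(no output)
```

View pics/c1.png

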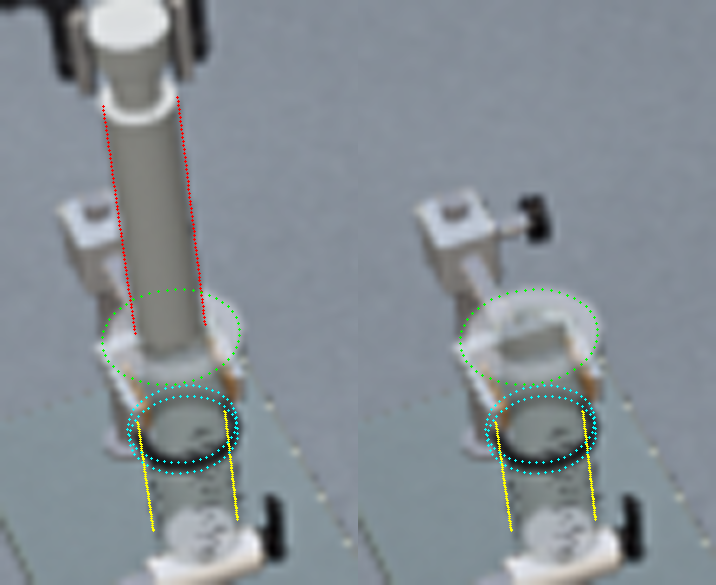

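>>> step_arm([
  {"linear": [0,0.0006,-0.003],"delta_rot": [0,0,0],"gripper": -1},
  {"linear": [0,0.0006,-0.006],"delta_rot": [0,0,0],"gripper": -1},
  {"linear": [0,0.0006,-0.009],"delta_rot": [0,0,0],"gripper": -1},
  {"linear": [0,0.0006,-0.011],"delta_rot": [0,0,0],"gripper": -1},
])

```text
t: 9.8
tool_pos: [541.2, -138.0, 304.0]
tool_rot: [-0.0, 0.809, 0.587, 0.0]
wrist_force: [0.0, 0.8, 0.4]
width: 27.8
```

```bash
python3 shot.py P3
```

```text
9.8 [ 541.2 -138.   304. ] [0.  0.8 0.4] [0.22 0.07 0.03] 27.8265242463656
```

View pics/P3.png

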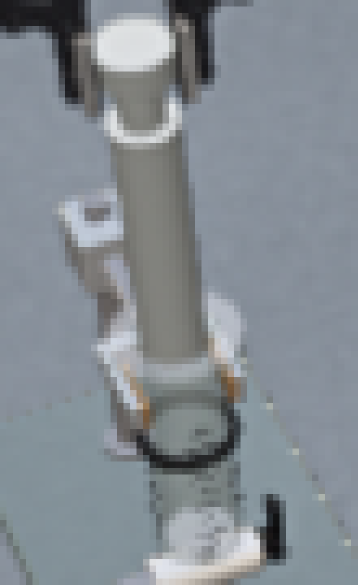

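>>> step_arm([
  {"linear": [0,0.0015,0.001],"delta_rot": [0,0,0],"gripper": -1},
  {"linear": [0,0.0015,0],"delta_rot": [0,0,0],"gripper": -1},
  {"linear": [0,0.0015,-0.002],"delta_rot": [0,0,0],"gripper": -1},
  {"linear": [0,0.0015,-0.002],"delta_rot": [0,0,0],"gripper": -1},
])

```text
t: 10.28
tool_pos: [541.1, -136.8, 302.0]
tool_rot: [-0.0, 0.809, 0.587, -0.0]
wrist_force: [-0.3, 0.1, -1.3]
width: 28.2
```

```bash
cat > s.py <<'E'
from h import *
s=sense();print(round(s["t"],2),np.round(s["tool_pos"],1),"F",np.round(s["wrist_force"],1),"M",np.round(s["moment"],2),round(s["width"],1))
E
python3 s.py
```

```text
10.28 [ 541.1 -136.8  302. ] F [-0.3  0.1 -1.3] M [0.02 0.   0.02] 28.2
```

>>> step_arm([
  {"linear": [0,0,-0.003],"delta_rot": [0,0,0],"gripper": -1},
  {"linear": [0,0,-0.006],"delta_rot": [0,0,0],"gripper": -1},
  {"linear": [0,0,-0.009],"delta_rot": [0,0,0],"gripper": -1},
  {"linear": [0,0,-0.012],"delta_rot": [0,0,0],"gripper": -1},
])

```text
t: 10.62
tool_pos: [541.2, -136.7, 289.8]
tool_rot: [-0.0, 0.809, 0.587, -0.0]
wrist_force: [-0.1, 0.6, -0.8]
width: 27.9
```

```bash
python3 shot.py P4
```

```text
10.6167 [ 541.2 -136.7  289.8] [-0.1  0.6 -0.8] [ 0.01  0.02 -0.03] 27.929336352875044
```

View pics/P4.png

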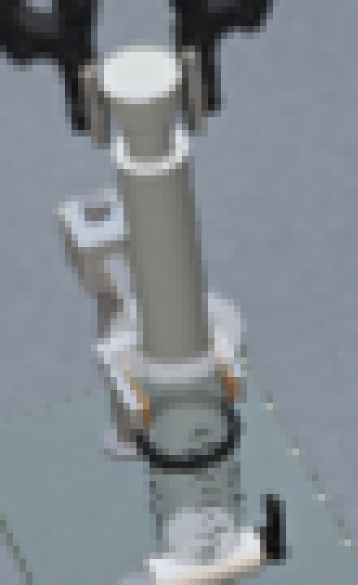

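>>> step_arm([
  {"linear": [0,0,-0.004],"delta_rot": [0,0,0],"gripper": -1},
  {"linear": [0,0,-0.008],"delta_rot": [0,0,0],"gripper": -1},
  {"linear": [0,0,-0.012],"delta_rot": [0,0,0],"gripper": -1},
  {"linear": [0,0,-0.016],"delta_rot": [0,0,0],"gripper": -1},
  {"linear": [0,0,-0.02],"delta_rot": [0,0,0],"gripper": -1},
  {"linear": [0,0,-0.024],"delta_rot": [0,0,0],"gripper": -1},
  {"linear": [0,0,-0.028],"delta_rot": [0,0,0],"gripper": -1},
  {"linear": [0,0,-0.03],"delta_rot": [0,0,0],"gripper": -1},
])

```text
t: 11.43
tool_pos: [541.0, -136.7, 259.6]
tool_rot: [-0.0, 0.809, 0.587, -0.0]
wrist_force: [-0.2, -0.7, -1.6]
width: 28.3
```

```bash
python3 shot.py P5
```

```text
11.4333 [ 541.  -136.7  259.6] [-0.2 -0.7 -1.6] [-0.05  0.07 -0.03] 28.256696752905402
```

View pics/P5.png

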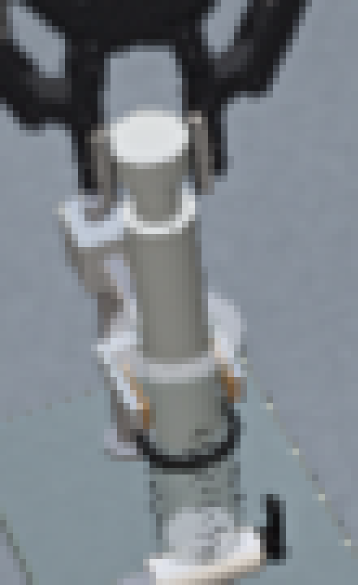

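>>> step_arm([
  {"linear": [0,0,-0.004],"delta_rot": [0,0,0],"gripper": -1},
  {"linear": [0,0,-0.01],"delta_rot": [0,0,0],"gripper": -1},
  {"linear": [0,0,-0.016],"delta_rot": [0,0,0],"gripper": -1},
  {"linear": [0,0,-0.022],"delta_rot": [0,0,0],"gripper": -1},
  {"linear": [0,0,-0.028],"delta_rot": [0,0,0],"gripper": -1},
  {"linear": [0,0,-0.034],"delta_rot": [0,0,0],"gripper": -1},
  {"linear": [0,0,-0.04],"delta_rot": [0,0,0],"gripper": -1},
  {"linear": [0,0,-0.045],"delta_rot": [0,0,0],"gripper": -1},
])

```text
t: 12.25
tool_pos: [541.1, -136.6, 214.5]
tool_rot: [-0.0, 0.809, 0.587, -0.0]
wrist_force: [0.3, 0.2, -0.1]
width: 28.2
```

>>> step_arm([
  {"linear": [0,0,-0.003],"delta_rot": [0,0,0],"gripper": -1},
  {"linear": [0,0,-0.006],"delta_rot": [0,0,0],"gripper": -1},
  {"linear": [0,0,-0.009],"delta_rot": [0,0,0],"gripper": -1},
  {"linear": [0,0,-0.011],"delta_rot": [0,0,0],"gripper": -1},
])

```text
t: 12.58
tool_pos: [541.2, -136.5, 204.1]
tool_rot: [-0.0, 0.809, 0.587, -0.0]
wrist_force: [-1.0, 1.0, -0.7]
width: 28.1
```

```bash
python3 s.py
```

```text
12.58 [ 541.2 -136.5  204.1] F [-1.   1.  -0.7] M [ 0.14  0.15 -0.  ] 28.1
```

>>> step_arm([
  {"linear": [0,0,-0.0015],"delta_rot": [0,0,0],"gripper": -1},
  {"linear": [0,0,-0.003],"delta_rot": [0,0,0],"gripper": -1},
  {"linear": [0,0,-0.003],"delta_rot": [0,0,0],"gripper": -1},
])

```text
t: 12.83
tool_pos: [541.2, -136.6, 201.1]
tool_rot: [-0.0, 0.809, 0.587, 0.0]
wrist_force: [-1.1, 1.4, -2.0]
width: 28.3
```

```bash
python3 s.py
```

```text
12.83 [ 541.2 -136.6  201.1] F [-1.1  1.4 -2. ] M [0.1  0.19 0.01] 28.3
```

>>> step_arm([
  {"linear": [0,0,-0.001],"delta_rot": [0,0,0],"gripper": -1},
  {"linear": [0,0,-0.001],"delta_rot": [0,0,0],"gripper": -1},
])

```text
t: 13.0
tool_pos: [541.2, -136.6, 200.3]
tool_rot: [-0.0, 0.809, 0.587, 0.0]
wrist_force: [-0.3, 0.3, -1.5]
width: 27.7
```

```bash
python3 s.py
```

```text
13.0 [ 541.2 -136.6  200.3] F [-0.3  0.3 -1.5] M [ 0.15  0.17 -0.02] 27.7
```

>>> step_arm([
  {"linear": [0,0,-0.001],"delta_rot": [0,0,0],"gripper": -1},
  {"linear": [0,0,-0.001],"delta_rot": [0,0,0],"gripper": -1},
])

```text
t: 13.17
tool_pos: [541.4, -136.6, 200.1]
tool_rot: [0.0, 0.809, 0.587, 0.0]
wrist_force: [-2.9, 0.2, 3.8]
width: 27.8
```

```bash
python3 s.py
```

```text
13.17 [ 541.4 -136.6  200.1] F [-2.9  0.2  3.8] M [0.17 0.63 0.02] 27.8
```

>>> step_arm([
  {"linear": [0,0,-0.0005],"delta_rot": [0,0,0],"gripper": -1},
  {"linear": [0,0,-0.0005],"delta_rot": [0,0,0],"gripper": -1},
  {"linear": [0,0,-0.0005],"delta_rot": [0,0,0],"gripper": -1},
  {"linear": [0,0,-0.0005],"delta_rot": [0,0,0],"gripper": -1},
])

```text
t: 13.5
tool_pos: [541.4, -136.6, 200.0]
tool_rot: [0.0, 0.81, 0.587, 0.0]
wrist_force: [-4.5, 0.4, 6.9]
width: 28.5
```

```bash
python3 shot.py P6; python3 s.py
```

```text
13.5 [ 541.4 -136.6  200. ] [-4.5  0.4  6.9] [ 0.31  0.84 -0.04] 28.541091226355547
13.65 [ 541.4 -136.6  200. ] F [-4.4  0.7  6.9] M [ 0.34  0.91 -0.01] 28.2
```

View pics/P6.png

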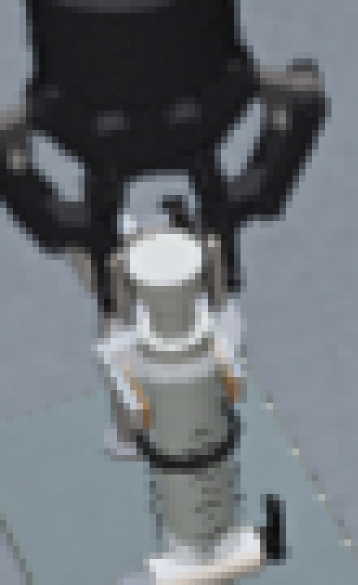

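```bash
python3 - <<'E'
from pl import *
import pl
for f in("P0.pkl","P1.pkl","P4.pkl","P6.pkl"):
    setup(f);p=P["scene"];img=p["image"].max(2).astype(float)
    x,y=540.8,-137.0+0.3
    az=np.arctan2(*(pl.cam[:2]-[x,y])[::-1]); zs=np.arange(90,128,.5)
    phis=np.radians(np.arange(-45,46,5)); prof=[]
    for ph in phis:
        q=proj(p,np.c_[x+21.5*np.cos(az+ph)+0*zs,y+21.5*np.sin(az+ph)+0*zs,zs]); prof.append(map_coordinates(img,[q[:,1],q[:,0]],order=1))
    m=np.mean(prof,0)
    from scipy.optimize import curve_fit
    from scipy.special import erf
    el=(pl.cam[2]-110)/np.hypot(*(pl.cam[:2]-[x,y])); ext=4.3*np.cos(phis).mean()*el
    def mod(z,h,a,b1,b2,s):
        lo,hi=h-3,h+3+ext; e=lambda t:.5*(1+erf(t/(s*1.414))); 
        return b1*(1-e(z-lo))+a*e(z-lo)*(1-e(z-hi))+b2*e(z-hi)
    r,c=curve_fit(mod,zs,m,[108,20,120,120,2]); 
    res=m-mod(zs,*r); print(f,"h",r.round(2),"ext",round(ext,1),"rms",res.std().round(2), "hfree:",end="")
    def mod2(z,lo,hi,a,b1,b2,s):
        e=lambda t:.5*(1+erf(t/(s*1.414))); return b1*(1-e(z-lo))+a*e(z-lo)*(1-e(z-hi))+b2*e(z-hi)
    r,c=curve_fit(mod2,zs,m,[105,115,20,120,120,2]);print(r.round(1))
E
```

```text
P0.pkl h [109.97  37.27 125.76 123.44   2.47] ext 3.8 rms 2.11 hfree:[107.4 116.3  27.7 125.8 123.3   2.8]
P1.pkl h [109.97  38.23 127.97 125.53   2.48] ext 3.8 rms 2.2 hfree:[107.5 116.2  27.7 128.  125.4   2.8]
P4.pkl h [109.97  38.48 128.23 125.82   2.47] ext 3.8 rms 2.17 hfree:[107.5 116.2  28.1 128.2 125.7   2.8]
P6.pkl h [109.97  36.13 120.69 117.57   2.54] ext 3.8 rms 1.95 hfree:[107.3 116.4  29.2 120.7 117.5   2.8]
```

>>> step_arm([
  {"linear": [0,0,0.002],"delta_rot": [0,0,0],"gripper": -1},
  {"linear": [0,0,0.005],"delta_rot": [0,0,0],"gripper": -1},
  {"linear": [0,0,0.01],"delta_rot": [0,0,0],"gripper": -1},
  {"linear": [0,0,0.015],"delta_rot": [0,0,0],"gripper": -1},
  {"linear": [0,0,0.02],"delta_rot": [0,0,0],"gripper": -1},
  {"linear": [0,0,0.025],"delta_rot": [0,0,0],"gripper": -1},
  {"linear": [0,0,0.03],"delta_rot": [0,0,0],"gripper": -1},
  {"linear": [0,0,0.034],"delta_rot": [0,0,0],"gripper": -1},
])

```text
t: 14.32
tool_pos: [541.5, -136.8, 233.6]
tool_rot: [0.0, 0.809, 0.587, 0.0]
wrist_force: [-0.5, -0.1, 0.1]
width: 28.2
```

```bash
python3 s.py
```

```text
14.32 [ 541.5 -136.8  233.6] F [-0.5 -0.1  0.1] M [0.07 0.13 0.04] 28.2
```

>>> step_arm([
  {"linear": [0,0,0.004],"delta_rot": [0,0,0],"gripper": -1},
  {"linear": [0,0,0.009],"delta_rot": [0,0,0],"gripper": -1},
  {"linear": [0,0,0.014],"delta_rot": [0,0,0],"gripper": -1},
  {"linear": [0,0,0.019],"delta_rot": [0,0,0],"gripper": -1},
  {"linear": [0,0,0.023],"delta_rot": [0,0,0],"gripper": -1},
  {"linear": [0,0,0.026],"delta_rot": [0,0,0],"gripper": -1},
  {"linear": [0,0,0.0272],"delta_rot": [0,0,0],"gripper": -1},
  {"linear": [0,0,0.0272],"delta_rot": [0,0,0],"gripper": -1},
])

```text
t: 14.98
tool_pos: [541.4, -136.8, 260.4]
tool_rot: [0.0, 0.809, 0.587, 0.0]
wrist_force: [0.2, 0.7, -0.7]
width: 28.1
```

```bash
python3 shot.py P7; python3 s.py;python3 - <<'E'
from pl import *
import pl
setup("P7.pkl");p=P["scene"]
# body seen through barrel: compare P7-P0 difference in barrel along the front line
A=pickle.load(open("P0.pkl","rb"))["scene"]["image"].astype(float);B=p["image"].astype(float);C=pickle.load(open("P6.pkl","rb"))["scene"]["image"].astype(float)
x,y=540.8,-136.7;az=np.arctan2(*(pl.cam[:2]-[x,y])[::-1]);zs=np.arange(85,150,3.)
for r in(13.5,):
    d=[];e=[]
    for ph in np.radians([-30,-15,0,15,30]):
        q=proj(p,np.c_[x+r*np.cos(az+ph)+0*zs,y+r*np.sin(az+ph)+0*zs,zs]); s=lambda I:np.array([map_coordinates(I[:,:,c],[q[:,1],q[:,0]],order=1) for c in range(3)])
        d.append(np.abs(s(B)-s(A)).sum(0)); e.append(np.abs(s(B)-s(C)).sum(0))
    for z,a,b in zip(zs,np.mean(d,0),np.mean(e,0)): print(z,a.round(),b.round(),end=" | ")
E
```

```text
14.9833 [ 541.4 -136.8  260.4] [ 0.2  0.7 -0.7] [ 0.07  0.12 -0.  ] 28.09499477764197
15.13 [ 541.2 -136.7  259.9] F [-0.2 -0.2 -1.3] M [0.02 0.06 0.01] 28.0
85.0 8.0 19.0 | 88.0 8.0 22.0 | 91.0 8.0 22.0 | 94.0 7.0 21.0 | 97.0 6.0 18.0 | 100.0 4.0 11.0 | 103.0 4.0 5.0 | 106.0 6.0 9.0 | 109.0 5.0 13.0 | 112.0 14.0 6.0 | 115.0 22.0 7.0 | 118.0 17.0 2.0 | 121.0 18.0 1.0 | 124.0 20.0 2.0 | 127.0 21.0 1.0 | 130.0 19.0 1.0 | 133.0 19.0 1.0 | 136.0 51.0 1.0 | 139.0 70.0 1.0 | 142.0 45.0 1.0 | 145.0 17.0 1.0 | 148.0 15.0 1.0 |
```

View pics/P7.png

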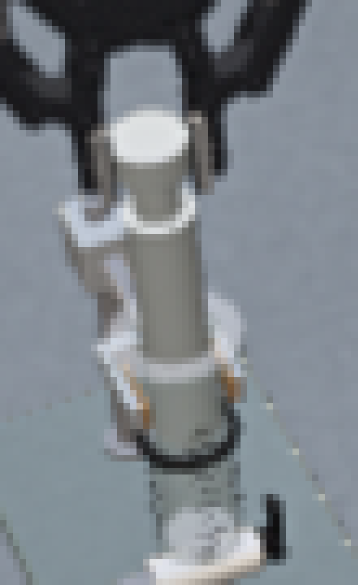

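>>> step_arm([
  {"linear": [0,0,0],"delta_rot": [0,0,0],"gripper": -1},
  {"linear": [0,0,0],"delta_rot": [0,0,0],"gripper": -1},
  {"linear": [0,0,0],"delta_rot": [0,0,0],"gripper": -1},
  {"linear": [0,0,0],"delta_rot": [0,0,0],"gripper": -1},
])

```text
t: 15.47
tool_pos: [541.2, -136.7, 259.9]
tool_rot: [-0.0, 0.809, 0.587, -0.0]
wrist_force: [-0.6, -0.5, -1.2]
width: 27.7
```

```bash
python3 - <<'E'
from h import *
import pickle
s=sense();print(np.round(s["tool_pos"],1),np.round(s["wrist_force"],1),np.round(s["moment"],2),s["width"])
A=pickle.load(open("P0.pkl","rb"))["scene"]["image"];B=get_image("scene")["image"]
for nm,(u0,u1,v0,v1) in dict(base=(190,257,235,280),rack=(305,352,160,225),vial=(285,335,250,295),flask=(370,410,135,185)).items():
    a=A[v0:v1,u0:u1].mean(2).astype(np.float32);b=B[v0:v1,u0:u1].mean(2).astype(np.float32); print(nm,cv2.phaseCorrelate(a,b))
sign_off()
E
```

```text
[ 541.2 -136.7  259.9] [-0.6 -0.5 -1.2] [-0.04  0.02 -0.  ] 27.746845556918384
base ((-0.002728770212989673, 0.49555659201741875), 0.993149819638994)
rack ((-0.009923529311585355, 0.15219903006835267), 0.7826267128327379)
vial ((-0.002067102073969096, 0.4789727494313034), 0.9972059835327997)
flask ((-0.0009621005742062039, -0.011672428608509477), 0.9779058923721313)
the job is handed in; nothing more can be done
```

I took the thicker plunger from the rack and slid it into the barrel. I eased it down to the floor, drew it back up to the ring and handed the job in while still holding it, at about 15.5 s. No verdict was reported.

- **Fully down:** the upward force rose to about 7 N at the height worked out for the barrel floor. The plunger was held there for about 0.5 s, and the picture showed its shoulder just above the mouth.
- **At the end:**
  - **Foot height:** the ring's middle measured 110 mm above the bench in the pictures. From the lift off the floor, the foot is at about 110 mm, and the edge seen through the glass lay at about 110–111 mm.
  - **Forces:** sideways force was under 1 N and moments under 0.05 N m, so the plunger is not binding.
- **Surroundings:** picture comparison of the stand base, rack, vial rack and flask showed shifts of under 0.5 px (roughly 1 mm). I did not compare the slim plunger or the bottle separately.

Three checks disagreed or did not work:
- **Gripper width:** it read about 28 mm on the 30 mm knob. The grip held throughout.
- **Barrel position:** the two cameras differed by up to about 4 mm. I went by the scene camera, and a light touch on the mouth's bevel then called for a 1.5 mm correction.
- **Foot position above the mouth:** one automatic picture fit was about 7 mm off, so I judged it by eye and by the arm's position instead.

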